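# Set up the folding drying stand

### The arm

A 6-joint arm with a two-finger parallel gripper is mounted at the origin on the work surface. World frame = base frame: x ahead of the robot, y to its left, z up, the work surface at z = 0. Lengths are in m, angles in rad, forces in N, time in s.
With the tool pointing down it reaches from about 0.35 to 0.95 m from the base axis. Payload 17.4 kg.
Tool frame: the origin (TCP) lies at the very end of the fingers, on their centre line; the grasp point (between the pads) lies 19 mm behind it; z points along the fingers, y is the line along which they close (so a half turn about z gives the same grasp; the last joint's range is limited). The gripper opens to 93 mm and grips with 3 to 60 N. Pads are 15 mm wide; open, the fingers measure 128 mm over their backs; the gripper's body (75 mm by 188 mm) begins 65 mm behind the grasp point.
Start: joints at [-1.18, 0.116, 1.442, -0, 1.584, -0.038], TCP at [0.281, -0.614, 0.219] pointing down, gripper open.
Joint ranges: [-2.83, 2.83], [-0.83, 2.19], [0.07, 2.5], [-1.14, 4.28], [0.01, 3], [-2.97, 2.97]. Speed limits (rad/s): [1.89, 1.89, 2.22, 3.14, 3.14, 3.14].

### API

Orientations are given as a 3x3 rotation matrix whose columns are the frame's x, y, z axes.
In Python, from station import bot gives the robot as it stands. The module is installed in compiled form; this text tells all that it offers.
- The arm moves only by the tool arm_command, never from a script. Its arguments are lists of equal length, an entry for each row: "delta_pos": the shift along the tool's x, y, z in cm, a list of three; "twist": the turn about the tool's z in rad. In form: {"delta_pos": [[x, y, z], ...], "twist": [twist, ...]}. A call has exactly 10 rows; each row is the pose to reach, as a shift and turn from the pose commanded when the call began, along the tool's axes at that moment; what a row does not reach only later rows make up. A row lasts 1/10 s, in which the tool goes at most 50 mm and 8.59 degrees, less where a joint would pass 70% of its speed; a pose out of reach is approached as far as the arm can. A call with a gripper value outside its range is refused whole. "fingers" is the closure, from 0 (fully open) to 1 (shut), set as the call begins (left out, the last holds). The fingers move at their own pace and stop on an object; "newtons" is the grip in N (left out, the last holds). Time passes only in rows, so rows that repeat a pose let the fingers close, or fill a call up. It gives the time, the measured TCP pose, the force, the opening and the grip force at its end, in the units of the state.
- bot.get_state(): the state, without advancing time (a new reading comes with each control period).
- bot.grab_frame(name): name is "scene" or "top" or "wrist"; returns a dict with "img" (384x512x3 uint8, red, green, blue), "camera_matrix" (3x3 intrinsics, pixels), "R" (3x3) and "t" (3): a world point X has camera coordinates R X + t. Camera axes: x right, y down, z forward; pixel columns grow to the right and rows downward; lengths in m; the calibration is good to about 2 mm. A picture is of the moment at which its call begins. There is no depth.
- bot.job_done(): hands the job in; it is judged then, once.
The state is a dict: "clock": time; "joint_pos": joint angles; "joint_vel": joint speeds; "effort": joint torques, N m; "ee_pos": TCP position; "ee_rot": TCP orientation; "force": force on the tool from outside, world axes, zero at the start; "wrist_torque": the same for the moment, N m; "width": finger opening in m; "grasp_force": force on a finger pad.
Only numpy, scipy, OpenCV 4.12 (cv2) and the standard library are available. Lean on these libraries where they do the work, as an engineer would, in place of code of your own. Each camera call takes 0.05 s, during which the arm holds its last target. There are 200 camera calls.

### The job

The big pink soap mould is about to be leant up to dry, so set up the larger of the two folding drying stands: lift its folded steel prop and swing it smoothly up and over, past upright, until it leans back against its stops and stays up by itself when you let go. Do not fling it over, and leave the smaller stand folded flat.

Things in the scene. Friction and masses are not known exactly. Their poses are not given: they have to be found in the camera images.
- wide_stand: larger drying stand, fixed to the worktop: dark steel plate 190 (its x) by 180 (y) by 8 mm, lip 16 mm high on its -x edge, which faces the robot within 45 degrees; two cheeks 78 mm high at y = +-81 mm carry the prop's hinge, a line along y at x = +55 mm, z = 45 mm. Origin: centre of the underside, z up. The smaller stand (plate 130 by 100 mm) has the same form.
- wide_prop (a joint): larger stand's prop angle (rad): 0 folded flat, crossbar over the lip (-x) side; grows as the crossbar rises and swings over towards the stand's +x; 1.57 upright; 1.92 leaning back on its stops. The hinge turns freely, lightly damped, no spring: let go before upright it falls flat, past upright it falls on to the stops and stays.
- wide_prop_bar (a point): middle of the crossbar of the larger prop, a U of 10 mm round steel bar, 0.22 kg: crossbar 144 mm along the stand's y (this point's y axis), legs 120 mm from it to the hinge. Folded: 45 mm above the worktop, at x = -65 mm of the stand; free all round, 37 mm above the plate, so fingers fit on both sides from above; the bar turns in the pads as it swings.
- narrow_prop (a joint): angle of the smaller stand's prop (crossbar 68 mm, legs 70 mm), measured alike: 0 folded flat; it stays folded.
Things that resemble listed ones, but are neither listed nor needed, are in the scene too. What is shaped like the part that bears narrow_prop but green is not meant.

How it is judged:
At the end, for the whole second after the job is handed in: The larger stand's prop leans back past upright within 10 degrees of its stops (joint above 1.75 rad), at rest, and the smaller stand's prop lies folded (below 0.15 rad) (value of joint wide_prop above 1.75 rad and velocity of joint wide_prop between -0.1 and 0.1 rad/s and value of joint narrow_prop below 0.15 rad); the robot touches nothing.
It fails at once if the larger prop is flung over (faster than 6 rad/s) (velocity of joint wide_prop above 6 rad/s).
It fails at once if the smaller stand's prop is raised (over 0.5 rad) (value of joint narrow_prop above 0.5 rad).
It also fails if it takes over 35 s, if anything falls off the work surface, if the arm or the gripper's body presses on something with over 40 N, if the wrist force passes 120 N, or if a joint passes its speed limit or range.

## Working session

There is one attempt and no reset: what is moved stays moved. The work goes in short steps, Python scripts to look and compute and a tool call to move; the robot and the scene stay as the last step left them, time stands still between calls to the robot, and variables do not carry over. Pictures are saved under pics/ and viewed, at most 10 in all, crops included, and the job is handed in when it is done.

Besides the shell and the picture viewer there is one more tool, called in YAML: its name, and indented under it one key for each argument. arm_command: Moves the arm, as the interface text tells. Its arguments: {"type":"object","properties":{"delta_pos":{"type":"array","items":{"type":"array","items":{"type":"number"}}},"twist":{"type":"array","items":{"type":"number"}},"fingers":{"type":"number"},"newtons":{"type":"number"}},"required":["delta_pos","twist"]}

```bash
mkdir -p pics
python3 - <<'E'
from station import bot
import cv2,numpy as np
s=bot.get_state();print(s['clock'],s['ee_pos'],s['ee_rot'],s['width'])
ims=[]
for n in('scene','top'):
    f=bot.grab_frame(n);np.savez('pics/%s.npz'%n,**f);cv2.imwrite('pics/%s0.png'%n,f['img'][:,:,::-1]);print(n,f['camera_matrix'],f['R'],f['t'])
E
```

```text
0.0 [ 0.28058197 -0.61370155  0.21792524] [[ 9.09483036e-01  4.15740826e-01 -4.16848690e-04]
 [ 4.15741031e-01 -9.09482429e-01  1.05189461e-03]
 [ 5.81989766e-05 -1.12998141e-03 -9.99999360e-01]] 0.09289099498806204
scene [[462.70175665   0.         259.01266898]
 [  0.         462.70175665 195.64248043]
 [  0.           0.           1.        ]] [[ 0.77983869  0.62583588  0.01345623]
 [ 0.49341916 -0.6013251  -0.62844701]
 [-0.38521312  0.49672686 -0.777736  ]] [-0.33636391 -0.25770132  1.77198382]
top [[447.88452451   0.         246.80441168]
 [  0.         447.88452451 188.35334606]
 [  0.           0.           1.        ]] [[-0.01041944 -0.99994387  0.00192289]
 [-0.99725566  0.01025043 -0.07332167]
 [ 0.07329785 -0.00268158 -0.99730649]] [-0.0882469   0.49588751  1.4767195 ]
```

View pics/top0.png

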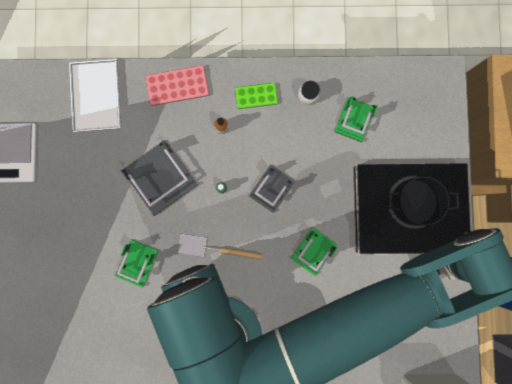

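View pics/scene0.png

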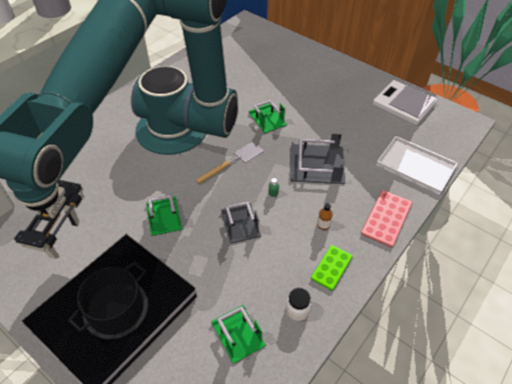

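The top view shows the large dark stand at about (158,177), with the small dark one at (271,188) and green decoys. In the scene view the large stand is at (317,160) and the small one at (240,222). I'll crop the large stand from both views.

Run:
```python
import cv2,numpy as np
a=cv2.imread('pics/top0.png')[132:222,113:203];b=cv2.imread('pics/scene0.png')[120:200,275:365]
a=cv2.resize(a,(400,400),interpolation=cv2.INTER_CUBIC);b=cv2.resize(b,(400,356),interpolation=cv2.INTER_CUBIC)
b=cv2.copyMakeBorder(b,0,44,0,0,cv2.BORDER_CONSTANT)
cv2.imwrite('pics/crop1.png',np.clip(np.hstack([a,b])*1.6,0,255))
```

```text
[ WARN:0@0.042] global loadsave.cpp:1063 imwrite_ Unsupported depth image for selected encoder is fallbacked to CV_8U.
```

View pics/crop1.png

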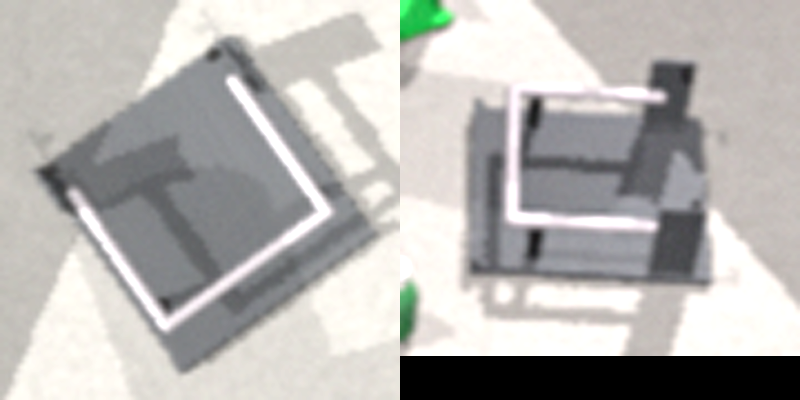

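The crop shows the white prop. Its crossbar corners are at top-crop (328,211) and (166,327), and at scene-crop (113,220) and (113,88). The hinge ends are at top-crop (232,78) and (75,195). Next I'll triangulate these points.

```bash
cat > h.py <<'E'
import cv2,numpy as np
def P(f): return f['camera_matrix']@np.c_[f['R'],f['t']]
def tri(f,g,p,q):
    X=cv2.triangulatePoints(P(f),P(g),np.array(p,float).reshape(2,1),np.array(q,float).reshape(2,1)).ravel();X=X[:3]/X[3]
    r=[np.round(np.subtract(w,cv2.projectPoints(X,cv2.Rodrigues(h['R'])[0],h['t'],h['camera_matrix'],None)[0].ravel()),1) for h,w in((f,p),(g,q))]
    return X,r
def ray(f,p,z):
    d=f['R'].T@np.linalg.inv(f['camera_matrix'])@[p[0],p[1],1];c=-f['R'].T@f['t'];return c+d*(z-c[2])/d[2]
E
python3 - <<'E'
from h import *
t=np.load('pics/top.npz');s=np.load('pics/scene.npz')
k=90/400
A={}
for n,p,q in(('A',(328,211),(113,220)),('B',(166,327),(113,88)),('HA',(232,78),(258,225)),('HB',(75,195),(262,97))):
    p=[(p[0]+.5)*k-.5+113,(p[1]+.5)*k-.5+132];q=[(q[0]+.5)*k-.5+275,(q[1]+.5)*k-.5+120]
    X,r=tri(t,s,p,q);A[n]=X;print(n,X.round(4),*r,ray(t,p,.045).round(4))
m=(A['A']+A['B'])/2;d=A['B']-A['A'];h=(A['HA']+A['HB'])/2-m
print(m,np.linalg.norm(d),np.linalg.norm(h),np.degrees(np.arctan2(d[1],d[0]))-90,np.degrees(np.arctan2(h[1],h[0])))
E
```

```text
A [0.5258 0.1048 0.047 ] [0.1 0.2] [ 0.2 -0. ] [0.5255 0.1046 0.045 ]
B [0.4413 0.2236 0.0467] [0.1 0.1] [ 0.1 -0. ] [0.4411 0.2237 0.045 ]
HA [0.6205 0.1715 0.052 ] [-0.9 -1.1] [-1.3  0.2] [0.6254 0.1758 0.045 ]
HB [0.5402 0.292  0.0463] [0.3 0.3] [ 0.3 -0.1] [0.5393 0.2914 0.045 ]
[0.48356502 0.16417405 0.04685047] 0.1458378485744999 0.11806123310146788 35.428829165664666 34.90147189078654
```

The triangulated bar centre is (0.484, 0.164, 0.046) and the stand yaw is about 35.2°. Both lengths agree with the text to 2 mm. I'm moving above the bar with the closing axis along the swing direction, which needs a total twist of −1.756 rad.

arm_command:
  delta_pos:
    - [1.5,-1.8,-0.5]
    - [4,-4.9,-1]
    - [6.5,-8,-1.5]
    - [9,-11,-2]
    - [11.5,-14.1,-2.5]
    - [14,-17.2,-3]
    - [16.5,-20.2,-3.5]
    - [19,-23.3,-4]
    - [21.5,-26.4,-4]
    - [24,-29.4,-4]
  twist: [-0.05,-0.14,-0.23,-0.32,-0.41,-0.5,-0.6,-0.7,-0.8,-0.88]
  fingers: 0.35
  newtons: 10

```text
clock: 1.1
ee_pos: [0.3766, -0.2452, 0.2586]
ee_rot: [[0.255, 0.967, 0.0], [0.967, -0.255, -0.0], [-0.0, 0.0, -1.0]]
force: [0.2, 0.1, -0.5]
width: 0.0607
grasp_force: 0.0
```

```bash
cat > g.py <<'E'
import sys,numpy as np
from station import bot
def go(x,y,z,yaw=125.2):
    s=bot.get_state();R=s['ee_rot'];d=np.array([x,y,z])-s['ee_pos']
    w=np.arctan2(R[1,0],R[0,0])-np.radians(yaw)
    print(round(s['clock'],2),s['ee_pos'].round(4),'cm',(R.T@d*100).round(2),'twist',round((w+np.pi)%(2*np.pi)-np.pi,3),'w',s['width'],'F',s['force'].round(1),s['grasp_force'],s['joint_pos'].round(2))
if __name__=='__main__': go(*map(float,sys.argv[1:]))
E
python3 g.py .4836 .1642 .17
```

```text
1.1 [ 0.3766 -0.2452  0.2586] cm [42.31 -0.12  8.86] twist -0.873 w 0.06066308380865544 F [ 0.2  0.1 -0.5] 0.0 [-0.63 -0.4   1.84  0.    1.7  -0.38]
```

arm_command:
  delta_pos:
    - [4,0,0.5]
    - [8.5,0,1]
    - [13,0,1.5]
    - [17.5,0,2]
    - [22,0,3]
    - [26.5,0,4]
    - [31,0,5.5]
    - [35.5,-0.1,7]
    - [39.5,-0.1,8.3]
    - [42.3,-0.1,8.9]
  twist: [-0.08,-0.17,-0.26,-0.35,-0.44,-0.53,-0.62,-0.71,-0.8,-0.873]

```text
clock: 2.1
ee_pos: [0.4849, 0.1644, 0.168]
ee_rot: [[-0.578, 0.816, -0.002], [0.816, 0.578, -0.0], [0.001, -0.002, -1.0]]
force: [0.4, -0.4, 0.8]
width: 0.0605
grasp_force: 0.0
```

```bash
python3 g.py .4836 .1642 .0275
python3 - <<'E'
from station import bot
import cv2,numpy as np
f=bot.grab_frame('wrist');np.savez('pics/w1.npz',**f);im=f['img'][:,:,::-1].copy()
for X,c in(((.5258,.1048,.046),(0,0,255)),((.4413,.2236,.046),(0,255,0)),((.4836,.1642,.046),(255,0,0))):
    p=cv2.projectPoints(np.array(X),cv2.Rodrigues(f['R'])[0],f['t'],f['camera_matrix'],None)[0].ravel();print(p)
    cv2.circle(im,tuple(int(v) for v in p.round()),4,c,1)
cv2.imwrite('pics/w1.png',im)
E
```

```text
2.1 [0.4849 0.1644 0.168 ] cm [ 0.04 -0.09 14.05] twist 0.002 w 0.060476853397477014 F [ 0.4 -0.4  0.8] 0.0 [ 0.28 -0.23  1.85  0.    1.52 -0.34]
[256.94253358 247.73075911]
[256.71390231 118.80501391]
[256.8723562  187.33180336]
```

View pics/w1.png

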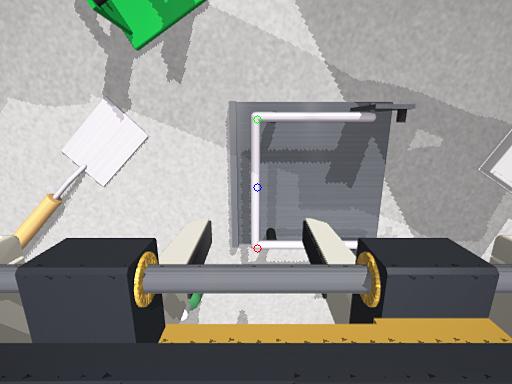

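The wrist view shows the projected corners on the bar's corners, at (257,119) and (257,248). The bar lies midway between the fingers, so I'm descending.

arm_command:
  delta_pos:
    - [0,0,1.5]
    - [0,0,3.5]
    - [0,0,5.5]
    - [0,0,7.5]
    - [0,0,9.5]
    - [0,0,11.5]
    - [0,0,13]
    - [0,0,13.8]
    - [0,0,14.2]
    - [0,0,14.2]
  twist: [0,0,0,0,0,0,0,0,0,0]

```text
clock: 3.15
ee_pos: [0.4853, 0.1619, 0.0276]
ee_rot: [[-0.573, 0.819, -0.0], [0.819, 0.573, -0.0], [0.0, -0.0, -1.0]]
force: [0.4, -0.1, -0.0]
width: 0.0603
grasp_force: 0.0
```

arm_command:
  delta_pos:
    - [0,0,0]
    - [0,0,0]
    - [0,0,0]
    - [0,0,0]
    - [0,0,0]
    - [0,0,0]
    - [0,0,0]
    - [0,0,0]
    - [0,0,0]
    - [0,0,0]
  twist: [0,0,0,0,0,0,0,0,0,0]
  fingers: 1
  newtons: 10

```text
clock: 4.15
ee_pos: [0.4842, 0.1614, 0.0275]
ee_rot: [[-0.574, 0.819, -0.003], [0.819, 0.574, -0.002], [0.0, -0.003, -1.0]]
force: [-10.4, -7.8, 7.4]
width: 0.0091
grasp_force: 10.0
```

```bash
python3 g.py .4836 .1642 .0275; python3 -c "
import numpy as np
for t in np.r_[0:1.93:.1,1.9,1.92]: print(round(t,2),(12*(1-np.cos(t))).round(1),(-12*np.sin(t)).round(1),end=' | ')"
```

```text
4.15 [0.4842 0.1614 0.0275] cm [ 0.27  0.11 -0.  ] twist -0.003 w 0.009122869712721785 F [-10.4  -7.8   7.4] 10.001224726438522 [ 0.27 -0.12  2.   -0.    1.27 -0.34]
0.0 0.0 -0.0 | 0.1 0.1 -1.2 | 0.2 0.2 -2.4 | 0.3 0.5 -3.5 | 0.4 0.9 -4.7 | 0.5 1.5 -5.8 | 0.6 2.1 -6.8 | 0.7 2.8 -7.7 | 0.8 3.6 -8.6 | 0.9 4.5 -9.4 | 1.0 5.5 -10.1 | 1.1 6.6 -10.7 | 1.2 7.7 -11.2 | 1.3 8.8 -11.6 | 1.4 10.0 -11.8 | 1.5 11.2 -12.0 | 1.6 12.4 -12.0 | 1.7 13.5 -11.9 | 1.8 14.7 -11.7 | 1.9 15.9 -11.4 | 1.9 15.9 -11.4 | 1.92 16.1 -11.3 |
```

The bar is gripped at a width of 9 mm, with about 13 N of preload, so the arm sits roughly 1.2 mm too far towards +y. I'll fold that offset in and start the arc.

arm_command:
  delta_pos:
    - [0,-0.1,-0.6]
    - [0,0,-1.2]
    - [0,0.1,-2.4]
    - [0,0.4,-3.5]
    - [0,0.8,-4.7]
    - [0,1.4,-5.8]
    - [0,2.0,-6.8]
    - [0,2.7,-7.7]
    - [0,3.5,-8.6]
    - [0,4.0,-9.0]
  twist: [0,0,0,0,0,0,0,0,0,0]

```text
clock: 5.15
ee_pos: [0.5183, 0.185, 0.1205]
ee_rot: [[-0.574, 0.819, -0.0], [0.819, 0.574, -0.001], [-0.001, -0.001, -1.0]]
force: [-14.3, -9.3, 16.5]
width: 0.0098
grasp_force: 10.0
```

```bash
python3 g.py .6148 .2567 .1393
python3 - <<'E'
from station import bot
import cv2
f=bot.grab_frame('scene')['img'][100:220,260:380,::-1];cv2.imwrite('pics/s2.png',cv2.resize(f,None,fx=4,fy=4))
E
```

```text
5.15 [0.5183 0.185  0.1205] cm [ 0.33 12.01 -1.89] twist -0.003 w 0.009841565836299752 F [-14.3  -9.3  16.5] 10.008696299046278 [ 0.3  -0.11  1.83 -0.    1.42 -0.31]
```

View pics/s2.png

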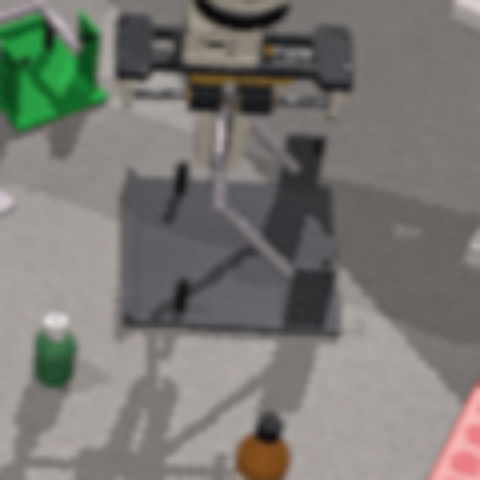

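The scene crop shows the prop gripped and partly raised, at about 0.85 rad. The residual force points radially outward, so I'll widen the arc by about 2 mm in z and carry on over the top.

arm_command:
  delta_pos:
    - [0,0.4,-0.6]
    - [0,1.3,-1.3]
    - [0,2.4,-1.9]
    - [0,3.5,-2.4]
    - [0,4.6,-2.8]
    - [0,5.8,-3.0]
    - [0,7.0,-3.2]
    - [0,8.2,-3.2]
    - [0,9.2,-3.1]
    - [0,9.8,-3.0]
  twist: [0,0,0,0,0,0,0,0,0,0]

```text
clock: 6.2
ee_pos: [0.5992, 0.242, 0.1474]
ee_rot: [[-0.574, 0.819, 0.0], [0.819, 0.574, 0.0], [0.0, 0.0, -1.0]]
force: [0.5, 0.3, 3.5]
width: 0.0097
grasp_force: 10.0
```

```bash
python3 g.py .6148 .2567 .1393
```

```text
6.2 [0.5992 0.242  0.1474] cm [0.31 2.12 0.81] twist -0.003 w 0.009698917295368616 F [0.5 0.3 3.5] 10.002756714820862 [ 0.34  0.08  1.59  0.    1.47 -0.27]
```

Forces are now near zero. The last stretch takes it gently to the stops.

arm_command:
  delta_pos:
    - [0,0.3,0.05]
    - [0,0.6,0.1]
    - [0,0.9,0.2]
    - [0,1.2,0.25]
    - [0,1.4,0.3]
    - [0,1.6,0.35]
    - [0,1.8,0.4]
    - [0,1.8,0.4]
    - [0,1.8,0.4]
    - [0,1.8,0.4]
  twist: [0,0,0,0,0,0,0,0,0,0]

```text
clock: 7.2
ee_pos: [0.6128, 0.2516, 0.1434]
ee_rot: [[-0.574, 0.819, -0.001], [0.819, 0.574, -0.0], [0.0, -0.0, -1.0]]
force: [-2.1, 0.9, -3.1]
width: 0.0095
grasp_force: 10.0
```

```bash
python3 g.py .6148 .2567 .1393
```

```text
7.2 [0.6128 0.2516 0.1434] cm [0.31 0.46 0.41] twist -0.003 w 0.009508554791454724 F [-2.1  0.9 -3.1] 9.994557648897171 [ 0.35  0.12  1.56  0.    1.46 -0.26]
```

arm_command:
  delta_pos:
    - [0,0,0]
    - [0,0,0]
    - [0,0,0]
    - [0,0,0]
    - [0,0,0]
    - [0,0,0]
    - [0,0,0]
    - [0,0,0]
    - [0,0,0]
    - [0,0,0]
  twist: [0,0,0,0,0,0,0,0,0,0]
  fingers: 0.4

```text
clock: 8.2
ee_pos: [0.613, 0.2516, 0.1437]
ee_rot: [[-0.574, 0.819, -0.0], [0.819, 0.574, -0.0], [0.0, -0.0, -1.0]]
force: [-0.0, -0.1, 0.5]
width: 0.0557
grasp_force: 0.0
```

arm_command:
  delta_pos:
    - [0,0.2,-0.5]
    - [0,0.2,-1.5]
    - [0,0.2,-3]
    - [0,0.2,-5]
    - [0,0.2,-7]
    - [0,0.2,-9]
    - [0,0.2,-11]
    - [0,0.2,-12]
    - [0,0.2,-12]
    - [0,0.2,-12]
  twist: [0,0,0,0,0,0,0,0,0,0]

```text
clock: 9.2
ee_pos: [0.6146, 0.2527, 0.2632]
ee_rot: [[-0.574, 0.819, -0.0], [0.819, 0.574, -0.0], [0.0, -0.0, -1.0]]
force: [0.4, 1.0, -0.6]
width: 0.0561
grasp_force: 0.0
```

```bash
python3 g.py .6148 .2567 .1393
python3 - <<'E'
from station import bot
import cv2
f=bot.grab_frame('scene')['img'][80:260,180:380,::-1];cv2.imwrite('pics/s3.png',cv2.resize(f,None,fx=3,fy=3))
E
```

```text
9.2 [0.6146 0.2527 0.2632] cm [ 0.31  0.25 12.39] twist -0.003 w 0.056065969791255964 F [ 0.4  1.  -0.6] 0.0 [ 0.35  0.09  1.4   0.    1.65 -0.26]
```

View pics/s3.png

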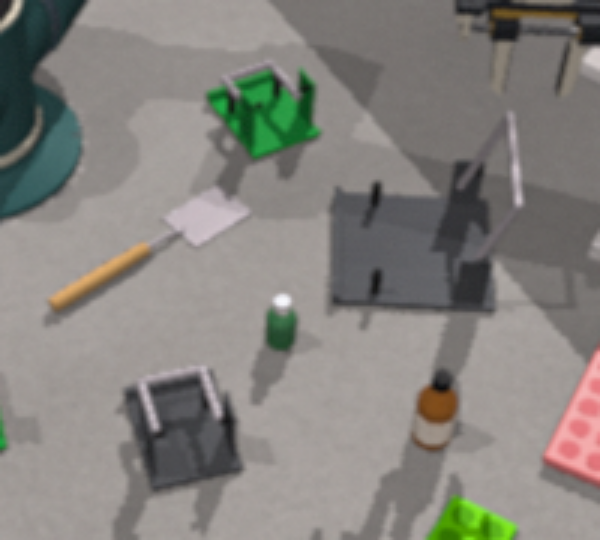

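The picture shows the larger prop leaning back past upright, with its crossbar at about (515,160). The gripper is clear above it and the small stand at (185,430) is still folded.

```bash
python3 -c "
from station import bot
print(bot.job_done())"
```

```text
the job is handed in; nothing more can be done
None
```

I swung the larger stand's prop up and over at about 1 rad/s and let go. The last picture shows it leaning back past upright on its own, the smaller stand still folded and the gripper clear; I handed the job in at about 9 s, and the hand-in gave no verdict.

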